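# Clamp a slide pack in a bench press with a lift-and-swing clamping lever

### The arm

A 7-joint arm with a two-finger parallel gripper is mounted at the origin on a cart in front of the work surface, level with it; the furniture and walls round the work are solid. World frame = base frame: x ahead of the robot, y to its left, z up, the work surface at z = 0. Lengths are in m, angles in rad, forces in N, time in s.
With the tool pointing down it reaches from about 0.4 to 0.875 m from the base axis. Payload 6.5 kg.
Tool frame: the origin (TCP) lies between the finger pads; the fingertips stand 19 mm ahead of it and the grasp point (between the pads) is the TCP; z points along the fingers, y is the line along which they close (so a half turn about z gives the same grasp; the last joint's range is limited). The gripper opens to 85 mm and grips with 20 to 120 N. Pads are 22 mm wide; open, the fingers measure 114 mm over their backs; the gripper's body (76 mm by 85 mm) begins 54 mm behind the grasp point. The pads swing forward as they close: fully open they stand 13 mm farther back than shut.
Start: joints at [-1.316, 0.536, -0.004, 1.538, 0.003, 1.067, -0.071], TCP at [0.205, 0.617, 0.25] pointing down, gripper open.
Joint ranges: [-2.7, 2.7], [-0.37, 2.16], [-1.27, 1.26], [0.24, 2.4], [-1.31, 4.45], [0.19, 1.91], [-2.76, 2.76]. Speed limits (rad/s): [2.39, 2.39, 3.14, 3.14, 3.14, 3.14, 3.14].

### API

Orientations are given as a unit quaternion [w, x, y, z].
In Python, from workcell import get_state, camera, hand_in gives the robot as it stands.
- The arm moves only by the tool jog_arm, never from a script. Its argument "increments" is a list that holds one entry, the list of rows, each a list of 7 numbers: the turn, a rotation vector about the tool's x, y, z in rad, then the shift along the tool's x, y, z in m, then the finger opening in m, from 0 to 0.0854. A call has 1 to 12 rows; each row shifts and turns the commanded pose from where the row before left it, along the tool's axes as they then stand; what a row does not reach is not made up. A row lasts 1/8 s, in which the tool goes at most 62.5 mm and 10.7 degrees, less where a joint would pass 70% of its speed; a pose out of reach is approached as far as the arm can. A call is refused whole if a number of a shift passes 0.0625 or a number of a turn 0.188, either way. A call with a gripper value outside its range is refused whole. The fingers move at their own pace and stop on an object; the grip force is fixed at half the most. Time passes only in rows, so rows that do not move let the fingers close. It gives the time, the measured TCP pose, the force, the opening and the grip force at its end, in the units of the state.
- get_state(): the state, without advancing time (a new reading comes with each control period).
- camera(name): name is "scene" or "top" or "wrist"; returns a dict with "pixels" (420x560x3 uint8, blue, green, red), "depth" (420x560 float32, m along the optical axis (not along the pixel's ray), 0 where there is no reading), "K" (3x3 intrinsics, pixels), "rvec" (rotation vector, rad) and "tvec" (3), from world to camera coordinates, as OpenCV has them. Camera axes: x right, y down, z forward; pixel columns grow to the right and rows downward; lengths in m; the calibration is good to about 2 mm. A picture is of the moment at which its call begins.
- hand_in(): hands the job in; it is judged then, once.
The state is a dict: "time_s": time; "joints": joint angles; "qvel": joint speeds; "joint_efforts": joint torques, N m; "position": TCP position; "tcp_rot": TCP orientation; "wrist_force": force on the tool from outside, world axes, zero at the start; "torque": the same for the moment, N m; "finger_gap": finger opening in m; "grasp_force": force on a finger pad.
Only numpy, scipy, OpenCV 4.12 (cv2) and the standard library are available. Lean on these libraries where they do the work, as an engineer would, in place of code of your own. Each camera call takes 0.05 s, during which the arm holds its last target. There are 200 camera calls.

### The job

Clamp the pack of slides in the little bench press: work the clamping lever clockwise, lifting it off its teeth to swing it back for each new stroke, until the plate holds the pack firmly, which is when the pull at the lever's knob has risen by about 4 N over what it takes running free; do not crush the pack by pulling on well past that. Then lift the lever once more, swing it back to its rest stop without loosening the clamp, and leave it dropped into its teeth. Leave the things standing round the press where they are.

Things in the scene. Friction and masses are not known exactly. Their poses are not given: they have to be found in the camera images.
- lever_knob (a point): middle of the grey upright knob at the end of the black clamping lever on top of the press: a cylinder 22 mm across and 36 mm high that spins freely on the lever, so that only pull and lift pass through it. Its middle is 100 mm from the turning axis and 158 mm above the bench when the lever is down; grasp it from above. Site axes: x points along the lever to the turning axis, z up
- lever_turn (a joint): angle of the lever in rad, 0 at its rest stop to 1.3 at its end stop, growing clockwise seen from above (the tightening way). Half way the lever points along the press's own -x; at 0 it is 0.65 rad counter-clockwise of that. Starts near its rest stop; one stroke is not enough, two to four are. To count as swung back it must rest below 0.35
- lever_lift (a joint): height in m by which the lever is lifted, 0 (down in its teeth) to 0.014 (top of its travel). A spring pushes it down with 3 N at 0 and 4.7 N at 0.014; its weight adds 1.6 N. Below about 0.005 it drives the screw either way, so turning it back while down loosens the clamp; above 0.009 it swings freely
- crown (a point): centre of the ring of 12 round-topped teeth (one every 0.52 rad) on the screw, under the lever's hub, 112 mm above the bench. Twelve pins under the hub drop between the teeth with 0.3 rad of play. Where the teeth stand is not told: let down on top of a tooth the lever stays up to 8 mm high and drops in after a turn of at most 0.22 rad. They slide apart most easily when the lever is not being pulled
- plate: aluminium pressure plate, 34 x 74 x 8 mm, origin at the centre of its underside, which starts 11 to 18 mm above the pack. Turning the screw clockwise lowers it 8 mm per rad and it stays where it is left. It is spring-backed: on the pack, its force grows about 20 N per 0.1 rad of turn. Firm means 30 to 75 N; above 100 N the pack is crushed
- lever_axis (a point): point on the lever's vertical turning axis, at the height of the knob's middle (rises with the lever). The screw's drag is 0.65 N m either way, that is 6.5 N at the knob; once the plate is on the pack each further 1 N at the knob is 12.5 N on the pack: 2.4 to 6 N over free running is firm, 8 N over crushes. Judge it turning slowly (15 mm/s): after a fast move it reads some N less
- pack: white cardboard pack of glass slides, 28 x 78 x 24 mm, lying loose on the bed of the press under the plate with its long side along the press's y; origin at the centre of its underside
- spacer: dark block in the middle of the bed on which the pack lies, 36 x 86 mm; its height above the bench is 15 to 21.5 mm, origin 15 mm below its top
- press: the bench press, grey bed 120 x 170 x 12 mm fixed to the bench with two steel posts (at y = +-68 mm) and a bridge 44 x 166 mm with its top 106 mm above the bench; origin at the bench under the turning axis, y along the bridge, -x toward the lever's side
- sample: screw-topped sample jar, 41 mm across, 59 mm high, standing beside the press; not to be disturbed
- tape: roll of tape, 66 mm across, 19 mm high, lying beside the press; not to be disturbed
- dropper: dropper bottle, 36 mm across, 85 mm high, standing behind the press; not to be disturbed
There are look-alikes about, which are no part of the job. Of the things shaped like the press, the grey one is meant.

How it is judged:
By the outcome, as a careful person would: the job done as asked, in the order asked, and still so for the second after the job is handed in, with the robot touching nothing.
It also fails if it takes over 72 s, if anything falls off the work surface, if the arm or the gripper's body presses on something with over 40 N, if the wrist force passes 120 N, or if a joint passes its speed limit or range.

## Working session

There is one attempt and no reset: what is moved stays moved. The work goes in short steps, Python scripts to look and compute and a tool call to move; the robot and the scene stay as the last step left them, time stands still between calls to the robot, and variables do not carry over. Pictures are saved under pics/ and viewed, at most 10 in all, crops included, and the job is handed in when it is done.

Besides the shell and the picture viewer there is one more tool, called after "Call:" by a JSON object that holds its "op" and its "data", one argument or row to a line. jog_arm: Moves the arm, as the interface text tells. Its arguments: {"type":"object","properties":{"increments":{"type":"array","items":{"type":"array","items":{"type":"array","items":{"type":"number"}}}}},"required":["increments"]}

```bash
mkdir -p pics; ls; cat > h.py <<'E'
import numpy as np, cv2
from workcell import get_state, camera, hand_in
def pts(c):
    R,_=cv2.Rodrigues(np.array(c["rvec"],float)); t=np.array(c["tvec"],float).reshape(3)
    d=c["depth"]; v,u=np.mgrid[:420,:560]; K=np.array(c["K"])
    P=np.stack([(u-K[0,2])/K[0,0]*d,(v-K[1,2])/K[1,1]*d,d],-1)
    W=(P-t)@R; W[d==0]=np.nan
    return W
E
python3 - <<'E'
from h import *
s=get_state(); print(s)
for n in("scene","top"):
    c=camera(n); cv2.imwrite(f"pics/{n}.png",c["pixels"]); np.save(n+"_p.npy",pts(c)); np.save(n+"_i.npy",c["pixels"])
E
```

```text
pics
{'time_s': 0.0, 'joints': array([-1.31618934,  0.53720001, -0.00444181,  1.53886798,  0.00259681,
        1.06734657, -0.07119327]), 'qvel': array([-0.00106168,  0.00098585, -0.00089548, -0.00021462,  0.00231485,
       -0.00045566, -0.00045108]), 'joint_efforts': array([-2.94427418e-04, -5.83414972e+01,  1.04842409e+00, -2.59095132e+01,
        1.22623934e-02,  9.67378845e-03, -3.44104546e-05]), 'position': array([0.20478553, 0.61624876, 0.24939313]), 'tcp_rot': array([-8.12066104e-05,  1.59677047e-01,  9.87168889e-01, -9.04433299e-04]), 'wrist_force': array([ 0.18817377, -0.5859348 ,  0.58738514]), 'torque': array([-0.03497635, -0.02140944, -0.03582014]), 'grasp_force': 0.0, 'finger_gap': 0.08522146229117052}
```

View pics/scene.png

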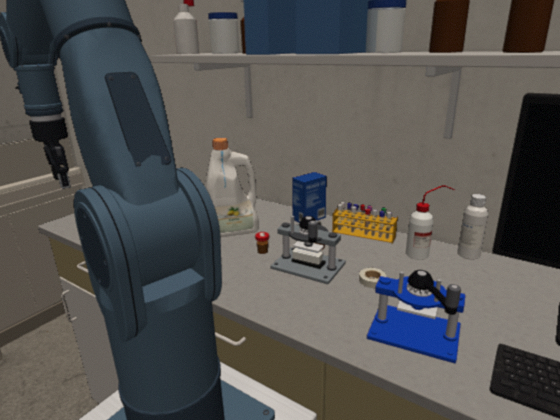

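View pics/top.png

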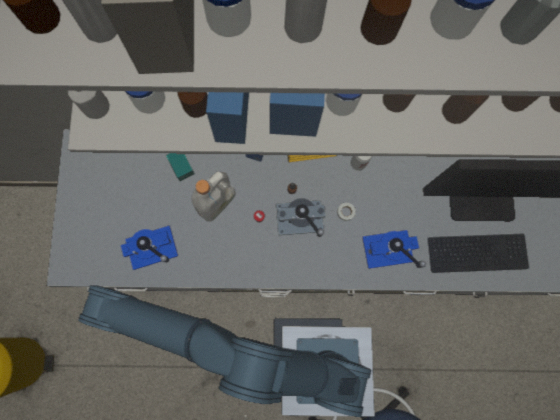

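The scene view shows the grey press at about (310,250), with a blue look-alike at (418,310). The top view has the grey press at (301,216), blue ones at (150,247) and (390,249), the jar at (259,216), the tape at (347,211) and the dropper at (292,188). The grey press is the one meant, and its knob is near (320,235). Next I'll measure and make an enlarged crop.

```bash
python3 - <<'E'
from h import *
W=np.load("top_p.npy"); I=np.load("top_i.npy")
r=W[180:250,235:375].reshape(-1,3)
z=W[...,2]
np.set_printoptions(precision=4,suppress=True)
sub=np.zeros(z.shape,bool); sub[190:250,270:335]=1
for lo,hi in((.005,.02),(.098,.11),(.115,.14),(.14,.15),(.15,.2)):
    m=sub&(z>lo)&(z<hi); v,u=np.nonzero(m)
    if len(v)==0: print(lo,hi,"none"); continue
    P=W[m]; rect=cv2.minAreaRect((P[:,:2]*1000).astype(np.float32))
    print(lo,hi,len(v),"px",u.mean(),v.mean(),"mean",P.mean(0),"rect",rect)
for n,(u0,u1,v0,v1) in dict(jar=(250,270,207,225),tape=(336,358,200,222),drop=(284,300,180,196)).items():
    Q=W[v0:v1,u0:u1].reshape(-1,3); Q=Q[Q[:,2]>.01]; print(n,Q.min(0),Q.max(0),np.median(Q,0))
print("bench",np.nanmedian(z[240:270,200:260]))
cv2.imwrite("pics/crop.png",cv2.resize(I[175:255,235:365],None,fx=6,fy=6,interpolation=cv2.INTER_CUBIC))
E
```

```text
0.005 0.02 810 px 297.83456790123455 221.2172839506173 mean [0.53   0.1018 0.0104] rect ((538.498291015625, 84.54782104492188), (224.90176391601562, 242.30006408691406), 0.5532562136650085)
0.098 0.11 519 px 300.2909441233141 211.82658959537574 mean [0.5457 0.0991 0.105 ] rect ((545.3056030273438, 97.9786605834961), (164.8607940673828, 101.78071594238281), 71.0973892211914)
0.115 0.14 173 px 304.1040462427746 215.48554913294797 mean [0.5273 0.0878 0.1315] rect ((536.989013671875, 81.99745178222656), (162.278076171875, 95.11376190185547), 58.29798889160156)
0.14 0.15 82 px 304.4512195121951 214.17073170731706 mean [0.5295 0.0875 0.1436] rect ((520.1234130859375, 76.20930480957031), (93.72215270996094, 58.00601577758789), 64.01109313964844)
0.15 0.2 50 px 316.02 228.38 mean [0.4762 0.0506 0.1674] rect ((502.2468566894531, 70.40187072753906), (117.03011322021484, 46.23239517211914), 55.54793167114258)
jar [0.5207 0.2312 0.0126] [0.5601 0.2678 0.0674] [0.5404 0.2495 0.0557]
tape [ 0.535  -0.1202  0.0101] [ 0.6133 -0.0397  0.0293] [ 0.5692 -0.0753  0.0187]
drop [0.6352 0.0972 0.0101] [0.6839 0.1439 0.0887] [0.6478 0.1281 0.0444]
bench -0.0004522566392303897
```

View pics/crop.png

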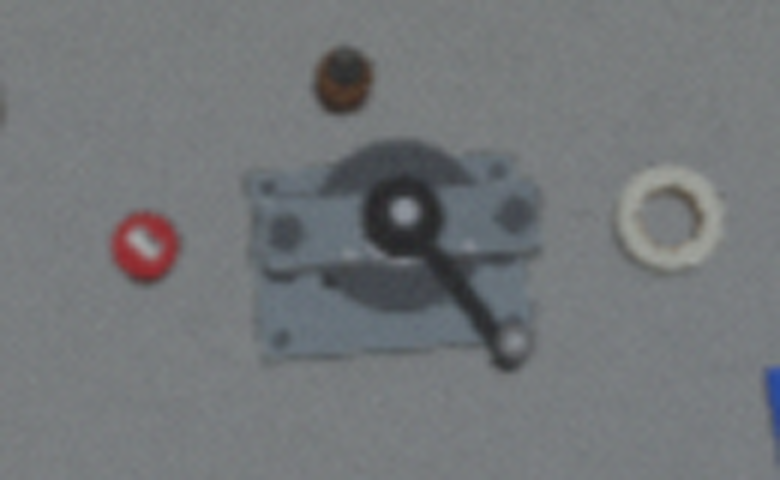

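The crop shows the grey press with its black lever. The hub is at image (302.3,210.2) and the grey knob at (320.5,232.2). I'll cast rays for both.

```bash
cat >> h.py <<'E'
def ray(c,u,v,z):
    R,_=cv2.Rodrigues(np.array(c["rvec"],float)); t=np.array(c["tvec"],float).reshape(3)
    d=R.T@np.linalg.inv(np.array(c["K"]))@np.array([u,v,1.]); o=-R.T@t
    return o+d*(z-o[2])/d[2]
E
python3 - <<'E'
from h import *
np.set_printoptions(precision=4,suppress=True)
c=camera("top"); W=pts(c)
print("cam",ray(c,280,210,0))
print("hub z",W[207:214,299:306,2].round(3))
print("knob z",W[228:237,316:325,2].round(3))
k=ray(c,320.5,232.2,.176)
for h in (.14,.15,.16): 
  a=ray(c,302.3,210.2,h); print(h,a,np.linalg.norm(a[:2]-k[:2]))
print("knob",k)
# bridge ends and bed corners at crop px
f=lambda x,y:(235+(x+.5)/6-.5,175+(y+.5)/6-.5)
for p in((257,190),(540,182),(540,250),(268,270)): print("bridge",ray(c,*f(*p),.106))
for p in((243,170),(515,152),(265,363),(530,350)): print("bed",ray(c,*f(*p),.012))
E
```

```text
cam [0.5737 0.1682 0.    ]
hub z [[0.144 0.146 0.138 0.143 0.139 0.142 0.14 ]
 [0.143 0.137 0.138 0.142 0.139 0.143 0.148]
 [0.147 0.142 0.144 0.15  0.142 0.146 0.146]
 [0.146 0.145 0.145 0.141 0.148 0.133 0.141]
 [0.14  0.144 0.145 0.135 0.146 0.153 0.141]
 [0.139 0.144 0.143 0.138 0.148 0.146 0.143]
 [0.14  0.145 0.142 0.142 0.145 0.147 0.139]]
knob z [[ 0.138  0.139  0.009  0.024  0.016  0.014  0.011  0.02   0.001]
 [ 0.136  0.137  0.175  0.178  0.176  0.17   0.171  0.005  0.003]
 [ 0.139  0.145  0.17   0.178  0.18   0.18   0.178  0.009 -0.001]
 [ 0.133  0.181  0.179  0.173  0.172  0.18   0.173  0.173 -0.008]
 [ 0.139  0.172  0.17   0.173  0.179  0.169  0.179  0.175 -0.   ]
 [ 0.147  0.166  0.171  0.171  0.171  0.175  0.178  0.007  0.004]
 [ 0.136  0.16   0.169  0.172  0.169  0.169  0.156 -0.004 -0.005]
 [-0.001  0.142  0.153  0.158  0.162  0.155 -0.004  0.004  0.003]
 [ 0.002  0.003  0.131  0.131  0.006  0.004  0.003 -0.002 -0.011]]
0.14 [0.5441 0.0946 0.14  ] 0.1008822990367311
0.15 [0.542  0.0953 0.15  ] 0.09958435042071888
0.16 [0.5399 0.0961 0.16  ] 0.09832092059577904
knob [0.4617 0.0364 0.176 ]
bridge [0.5646 0.1803 0.106 ]
bridge [0.5715 0.0129 0.106 ]
bridge [0.5305 0.0135 0.106 ]
bridge [0.5166 0.1734 0.106 ]
bed [0.5981 0.1872 0.012 ]
bed [0.6118 0.0169 0.012 ]
bed [0.4762 0.1726 0.012 ]
bed [0.4864 0.0091 0.012 ]
```

Call:
{"op": "jog_arm", "data": {
  "increments": [
    [[0,0,-0.16,0,0,0,0.085],[0,0,-0.161,0,0,0,0.085],[0,0,0,-0.02,-0.045,0,0.085],[0,0,0,-0.02,-0.045,0,0.085],[0,0,0,-0.02,-0.045,0,0.085],[0,0,0,-0.02,-0.045,0,0.085],[0,0,0,-0.02,-0.045,0,0.085],[0,0,0,-0.02,-0.045,0,0.085],[0,0,0,-0.02,-0.045,0,0.085],[0,0,0,-0.02,-0.045,0,0.085],[0,0,0,-0.02,-0.045,0,0.085],[0,0,0,-0.02,-0.045,0,0.085]]
  ]
}}

```text
time_s: 1.65
position: [0.4055, 0.1653, 0.2504]
tcp_rot: [0.0, -0.0, 1.0, 0.0]
wrist_force: [-0.4, -0.2, 0.2]
finger_gap: 0.085
grasp_force: 0.0
```

Call:
{"op": "jog_arm", "data": {
  "increments": [
    [[0,0,0,-0.014,-0.032,0,0.085],[0,0,0,-0.014,-0.032,0,0.085],[0,0,0,-0.014,-0.032,0,0.085],[0,0,0,-0.014,-0.032,0,0.085],[0,0,0,0,0,0,0.085]]
  ]
}}

```text
time_s: 2.28
position: [0.4617, 0.0363, 0.2503]
tcp_rot: [0.0, 0.002, 1.0, -0.0]
wrist_force: [-0.5, -0.2, 0.1]
finger_gap: 0.085
grasp_force: 0.0
```

```bash
python3 - <<'E'
from h import *
s=get_state(); print(s["position"],s["wrist_force"])
for n in("wrist","top"):
    c=camera(n); W=pts(c); cv2.imwrite(f"pics/{n}2.png",c["pixels"]); np.save(n+"2p.npy",W)
    m=(W[...,2]>.165)&(W[...,2]<.185)&(abs(W[...,0]-.462)<.03)&(abs(W[...,1]-.036)<.03)
    print(n,m.sum(), np.median(W[m],0) if m.any() else "", W[m].min(0) if m.any() else "", W[m].max(0) if m.any() else "")
E
```

```text
[0.46166128 0.03631953 0.25028891] [-0.48021919 -0.19275659  0.1035216 ]
wrist 817 [0.46191264 0.03809493 0.17559929] [0.45286029 0.02712343 0.16501059] [0.47392734 0.04859216 0.17814872]
top 13 [0.45936458 0.04203553 0.17392989] [0.45474763 0.03417049 0.16619804] [0.46589187 0.04795961 0.18128937]
```

View pics/wrist2.png

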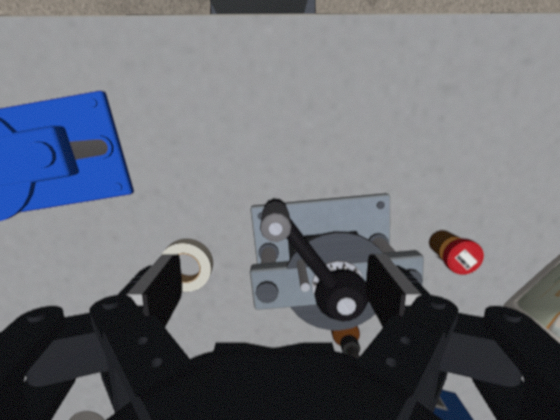

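The wrist view shows the knob at (275,226), the hub nut at (345,306), the grey bed edge from (252,208) to (388,195), the tape at (185,267) and the jar at (463,255). I'll refine the axis and press yaw from this view.

```bash
python3 - <<'E'
from h import *
np.set_printoptions(precision=4,suppress=True)
W=np.load("wrist2p.npy"); I=cv2.imread("pics/wrist2.png")
print("hub nut",np.nanmedian(W[300:312,339:351].reshape(-1,3),0))
m=(W[...,2]>.165)&(W[...,2]<.18)&(abs(W[...,0]-.462)<.03)&(abs(W[...,1]-.038)<.02)
print("knob",cv2.minEnclosingCircle((W[m][:,:2]*1000).astype(np.float32)))
# hub body disc: dark, z .13-.15 near hub
d=(W[...,2]>.125)&(W[...,2]<.15)&(np.hypot(W[...,0]-.543,W[...,1]-.095)<.035)
print("hub",d.sum(),W[d].mean(0),W[d].min(0),W[d].max(0))
for p in((254,210),(387,197),(389,215),(257,245)): print("bed",W[p[1],p[0]])
for p in((253,264),(420,253),(255,308)): print("bridge",W[p[1],p[0]])
E
```

```text
hub nut [0.5439 0.0962 0.1445]
knob ((463.60125732421875, 37.918060302734375), 10.896878242492676)
hub 2255 [0.5363 0.0935 0.1386] [0.5115 0.0718 0.1251] [0.5634 0.1191 0.1463]
bed [0.4965 0.0129 0.0129]
bed [0.4813 0.173  0.012 ]
bed [0.504  0.1776 0.0115]
bed [0.5414 0.0158 0.0143]
bridge [0.5294 0.0163 0.0938]
bridge [0.5161 0.1769 0.0993]
bridge [0.5705 0.0182 0.1065]
```

Call:
{"op": "jog_arm", "data": {
  "increments": [
    [[0,0,0,-0.002,0.0015,0.02,0.07],[0,0,0,0,0,0.025,0.06],[0,0,0,0,0,0.025,0.05],[0,0,0,0,0,0.018,0.04],[0,0,0,0,0,0,0.01],[0,0,0,0,0,0,0.01],[0,0,0,0,0,0,0.01],[0,0,0,0,0,0,0.01]]
  ]
}}

```text
time_s: 3.38
position: [0.463, 0.0405, 0.1625]
tcp_rot: [0.0, -0.0, 1.0, 0.0]
wrist_force: [-0.8, -0.7, -4.4]
finger_gap: 0.0205
grasp_force: 58.7
```

```bash
cat >> h.py <<'E'
A=np.array([.544,.0965])
def arc(p0,f0,f1,n,r=.0995):
    f=np.radians(np.linspace(f0,f1,n+1))[1:]
    P=np.vstack([p0,A+r*np.c_[np.cos(f),np.sin(f)]]); D=np.diff(P,axis=0)
    print([[round(-d[0],4),round(d[1],4)] for d in D],P[-1])
E
python3 -c "
from h import *
arc([.4637,.0378],216.2,170,11)"
```

```text
[[np.float64(0.0041), np.float64(0.006)], [np.float64(0.0036), np.float64(0.0063)], [np.float64(0.0032), np.float64(0.0066)], [np.float64(0.0027), np.float64(0.0068)], [np.float64(0.0022), np.float64(0.007)], [np.float64(0.0017), np.float64(0.0071)], [np.float64(0.0011), np.float64(0.0072)], [np.float64(0.0006), np.float64(0.0073)], [np.float64(0.0001), np.float64(0.0073)], [np.float64(-0.0005), np.float64(0.0073)], [np.float64(-0.001), np.float64(0.0072)]] [0.44601163 0.11377799]
```

Call:
{"op": "jog_arm", "data": {
  "increments": [
    [[0,0,0,0,0,0.001,0.01],[0,0,0,0.0041,0.006,0,0.01],[0,0,0,0.0036,0.0063,0,0.01],[0,0,0,0.0032,0.0066,0,0.01],[0,0,0,0.0027,0.0068,0,0.01],[0,0,0,0.0022,0.007,0,0.01]]
  ]
}}

```text
time_s: 4.12
position: [0.4483, 0.0723, 0.1616]
tcp_rot: [0.001, 0.0, 1.0, -0.001]
wrist_force: [2.2, -6.4, -1.7]
finger_gap: 0.0205
grasp_force: 59.1
```

Call:
{"op": "jog_arm", "data": {
  "increments": [
    [[0,0,0,0.0017,0.0071,0,0.01],[0,0,0,0.0011,0.0072,0,0.01],[0,0,0,0.0006,0.0073,0,0.01],[0,0,0,0.0001,0.0073,0,0.01],[0,0,0,-0.0005,0.0073,0,0.01],[0,0,0,-0.001,0.0072,0,0.01]]
  ]
}}

```text
time_s: 4.88
position: [0.4469, 0.1154, 0.1616]
tcp_rot: [0.002, 0.0, 1.0, -0.001]
wrist_force: [4.7, -6.9, -3.4]
finger_gap: 0.0203
grasp_force: 59.0
```

```bash
python3 -c "
from h import *
arc([.4460,.1138],170,153,4)
arc(A+.0995*np.array([np.cos(np.radians(153)),np.sin(np.radians(153))]),153,217,10)"
```

```text
[[np.float64(-0.0016), np.float64(0.0072)], [np.float64(-0.0021), np.float64(0.0071)], [np.float64(-0.0026), np.float64(0.0069)], [np.float64(-0.0031), np.float64(0.0067)]] [0.45534485 0.14167205]
[[np.float64(0.0045), np.float64(-0.0102)], [np.float64(0.0033), np.float64(-0.0106)], [np.float64(0.0021), np.float64(-0.0109)], [np.float64(0.0009), np.float64(-0.0111)], [np.float64(-0.0003), np.float64(-0.0111)], [np.float64(-0.0016), np.float64(-0.011)], [np.float64(-0.0028), np.float64(-0.0107)], [np.float64(-0.004), np.float64(-0.0104)], [np.float64(-0.0051), np.float64(-0.0099)], [np.float64(-0.0062), np.float64(-0.0092)]] [0.46453577 0.03661941]
```

Call:
{"op": "jog_arm", "data": {
  "increments": [
    [[0,0,0,-0.0021,0.0072,0,0.01],[0,0,0,-0.0025,0.0071,0,0.01],[0,0,0,-0.0028,0.0069,0,0.01],[0,0,0,-0.0033,0.0067,0,0.01]]
  ]
}}

```text
time_s: 5.38
position: [0.4565, 0.1429, 0.1613]
tcp_rot: [0.0, 0.0, 1.0, -0.001]
wrist_force: [1.6, -8.7, 0.1]
finger_gap: 0.0203
grasp_force: 59.3
```

Call:
{"op": "jog_arm", "data": {
  "increments": [
    [[0,0,0,0.0018,-0.0035,0,0.01],[0,0,0,0,0,-0.004,0.01],[0,0,0,0,0,-0.004,0.01],[0,0,0,0,0,-0.004,0.01],[0,0,0,0,0,0,0.01]]
  ]
}}

```text
time_s: 6.0
position: [0.4558, 0.1409, 0.1738]
tcp_rot: [0.002, 0.0, 1.0, 0.0]
wrist_force: [5.2, -3.1, -5.9]
finger_gap: 0.0206
grasp_force: 58.8
```

```bash
python3 -c "
from h import *
A=A+[.0008,0]
import h; h.A=A
arc([.4549,.1382],154.7,217,10,.0993)"
```

```text
[[np.float64(0.004), np.float64(-0.0093)], [np.float64(0.003), np.float64(-0.0104)], [np.float64(0.0018), np.float64(-0.0106)], [np.float64(0.0007), np.float64(-0.0108)], [np.float64(-0.0005), np.float64(-0.0108)], [np.float64(-0.0017), np.float64(-0.0107)], [np.float64(-0.0028), np.float64(-0.0104)], [np.float64(-0.0039), np.float64(-0.01)], [np.float64(-0.005), np.float64(-0.0096)], [np.float64(-0.006), np.float64(-0.009)]] [0.46549549 0.03673977]
```

Call:
{"op": "jog_arm", "data": {
  "increments": [
    [[0,0,0,0.0035,-0.0095,0,0.01],[0,0,0,0.0028,-0.0104,0,0.01],[0,0,0,0.0018,-0.0106,0,0.01],[0,0,0,0.0007,-0.0108,0,0.01],[0,0,0,-0.0005,-0.0108,0,0.01],[0,0,0,-0.0017,-0.0107,0,0.01],[0,0,0,-0.0028,-0.0104,0,0.01],[0,0,0,-0.0039,-0.01,0,0.01],[0,0,0,-0.005,-0.0096,0,0.01]]
  ]
}}

```text
time_s: 7.12
position: [0.4588, 0.0474, 0.173]
tcp_rot: [-0.001, -0.0, 1.0, -0.0]
wrist_force: [0.1, 0.9, -6.2]
finger_gap: 0.0208
grasp_force: 58.8
```

Call:
{"op": "jog_arm", "data": {
  "increments": [
    [[0,0,0,-0.006,-0.009,0,0.01],[0,0,0,-0.003,-0.004,0,0.01],[0,0,0,0,0,0.003,0.01],[0,0,0,0,0,0.003,0.01],[0,0,0,0,0,0,0.01]]
  ]
}}

```text
time_s: 7.75
position: [0.4674, 0.0351, 0.1668]
tcp_rot: [-0.001, -0.0, 1.0, -0.0]
wrist_force: [-2.8, -1.6, -4.7]
finger_gap: 0.0203
grasp_force: 58.9
```

Call:
{"op": "jog_arm", "data": {
  "increments": [
    [[0,0,0,0,0,0.002,0.01],[0,0,0,0,0,0.002,0.01],[0,0,0,0,0,0,0.01]]
  ]
}}

```text
time_s: 8.12
position: [0.4676, 0.0347, 0.163]
tcp_rot: [-0.001, -0.0, 1.0, -0.0]
wrist_force: [-3.8, -3.4, -3.9]
finger_gap: 0.0206
grasp_force: 59.0
```

```bash
sed -i 's/^A=.*/A=np.array([.5443,.0957])/; s/r=.0995/r=.1/' h.py; sed -i 's/print(\[\[round(-d\[0\],4),round(d\[1\],4)\] for d in D\]/print(np.c_[-D[:,0],D[:,1]].round(4).tolist()/' h.py; python3 -c "
from h import *
arc([.4676,.0347],218.5,198,5)
p=lambda f:A+.1*np.array([np.cos(np.radians(f)),np.sin(np.radians(f))])
arc(p(198),198,148,24)"
```

```text
[[0.0058, 0.0045], [0.0038, 0.006], [0.0034, 0.0063], [0.0029, 0.0065], [0.0025, 0.0067]] [0.44919435 0.0647983 ]
[[0.0011, 0.0035], [0.0009, 0.0035], [0.0008, 0.0035], [0.0007, 0.0036], [0.0005, 0.0036], [0.0004, 0.0036], [0.0003, 0.0036], [0.0002, 0.0036], [0.0, 0.0036], [-0.0001, 0.0036], [-0.0002, 0.0036], [-0.0004, 0.0036], [-0.0005, 0.0036], [-0.0006, 0.0036], [-0.0008, 0.0036], [-0.0009, 0.0035], [-0.001, 0.0035], [-0.0012, 0.0034], [-0.0013, 0.0034], [-0.0014, 0.0034], [-0.0015, 0.0033], [-0.0016, 0.0032], [-0.0018, 0.0032], [-0.0019, 0.0031]] [0.45949519 0.14869193]
```

Call:
{"op": "jog_arm", "data": {
  "increments": [
    [[0,0,0,0,0,0.0018,0.01],[0,0,0,0.0058,0.0045,0,0.01],[0,0,0,0.0038,0.006,0,0.01],[0,0,0,0.0034,0.0063,0,0.01],[0,0,0,0.0029,0.0065,0,0.01],[0,0,0,0.0025,0.0067,0,0.01]]
  ]
}}

```text
time_s: 8.88
position: [0.4509, 0.0642, 0.162]
tcp_rot: [0.001, 0.0, 1.0, -0.001]
wrist_force: [-0.1, -6.2, -1.7]
finger_gap: 0.0202
grasp_force: 59.3
```

Call:
{"op": "jog_arm", "data": {
  "increments": [
    [[0,0,0,0.0011,0.0035,0,0.01],[0,0,0,0.0009,0.0035,0,0.01],[0,0,0,0.0008,0.0035,0,0.01],[0,0,0,0.0007,0.0036,0,0.01],[0,0,0,0.0005,0.0036,0,0.01]]
  ]
}}

```text
time_s: 9.5
position: [0.4465, 0.082, 0.1619]
tcp_rot: [0.001, 0.0, 1.0, -0.001]
wrist_force: [-1.4, -7.0, -0.2]
finger_gap: 0.0205
grasp_force: 59.3
```

Call:
{"op": "jog_arm", "data": {
  "increments": [
    [[0,0,0,0.0004,0.0036,0,0.01],[0,0,0,0.0003,0.0036,0,0.01],[0,0,0,0.0002,0.0036,0,0.01],[0,0,0,0,0.0036,0,0.01],[0,0,0,-0.0001,0.0036,0,0.01]]
  ]
}}

```text
time_s: 10.12
position: [0.4455, 0.1001, 0.1618]
tcp_rot: [0.001, 0.0, 1.0, -0.0]
wrist_force: [-2.1, -6.8, -0.1]
finger_gap: 0.0206
grasp_force: 59.3
```

Call:
{"op": "jog_arm", "data": {
  "increments": [
    [[0,0,0,-0.0002,0.0036,0,0.01],[0,0,0,-0.0004,0.0036,0,0.01],[0,0,0,-0.0005,0.0036,0,0.01],[0,0,0,-0.0006,0.0036,0,0.01],[0,0,0,-0.0008,0.0036,0,0.01]]
  ]
}}

```text
time_s: 10.75
position: [0.4477, 0.118, 0.1617]
tcp_rot: [0.0, 0.0, 1.0, -0.001]
wrist_force: [-2.3, -7.3, 0.8]
finger_gap: 0.0206
grasp_force: 59.4
```

Call:
{"op": "jog_arm", "data": {
  "increments": [
    [[0,0,0,-0.0009,0.0035,0,0.01],[0,0,0,-0.001,0.0035,0,0.01],[0,0,0,-0.0012,0.0034,0,0.01],[0,0,0,-0.0013,0.0034,0,0.01]]
  ]
}}

```text
time_s: 11.25
position: [0.4515, 0.1312, 0.1615]
tcp_rot: [-0.001, 0.0, 1.0, -0.001]
wrist_force: [-3.2, -9.3, 2.4]
finger_gap: 0.0204
grasp_force: 59.7
```

Call:
{"op": "jog_arm", "data": {
  "increments": [
    [[0,0,0,-0.0007,0.0017,0,0.01],[0,0,0,-0.0007,0.0017,0,0.01],[0,0,0,-0.0007,0.0017,0,0.01]]
  ]
}}

```text
time_s: 11.62
position: [0.4534, 0.136, 0.1615]
tcp_rot: [-0.001, 0.0, 1.0, -0.001]
wrist_force: [-4.6, -8.8, 1.8]
finger_gap: 0.0204
grasp_force: 59.8
```

Call:
{"op": "jog_arm", "data": {
  "increments": [
    [[0,0,0,-0.0008,0.0017,0,0.01],[0,0,0,-0.0008,0.0017,0,0.01],[0,0,0,-0.0008,0.0017,0,0.01]]
  ]
}}

```text
time_s: 12.0
position: [0.4556, 0.1408, 0.1614]
tcp_rot: [-0.001, 0.0, 1.0, -0.001]
wrist_force: [-4.6, -9.7, 1.6]
finger_gap: 0.0202
grasp_force: 59.8
```

Call:
{"op": "jog_arm", "data": {
  "increments": [
    [[0,0,0,0.0025,-0.0045,0,0.01],[0,0,0,0.001,-0.002,0,0.01],[0,0,0,0,0,-0.004,0.01],[0,0,0,0,0,-0.004,0.01],[0,0,0,0,0,-0.004,0.01],[0,0,0,0,0,0,0.01]]
  ]
}}

```text
time_s: 12.75
position: [0.4537, 0.1363, 0.174]
tcp_rot: [0.001, -0.0, 1.0, 0.0]
wrist_force: [5.8, -1.8, -5.8]
finger_gap: 0.0205
grasp_force: 59.0
```

```bash
python3 -c "
from h import *
s=get_state();p=s['position'];d=p[:2]-A;f=np.degrees(np.arctan2(d[1],d[0]))%360;print(p,f,np.hypot(*d),s['wrist_force'])
arc(p[:2],f,218,12)"
```

```text
[0.45374616 0.13634941 0.17396737] 155.82479751598163 0.09925912037930522 [ 5.80259608 -1.7824404  -5.78370332]
[[0.004, -0.0081], [0.0026, -0.0087], [0.0018, -0.0089], [0.001, -0.009], [0.0001, -0.009], [-0.0007, -0.009], [-0.0015, -0.0089], [-0.0023, -0.0087], [-0.0031, -0.0085], [-0.0038, -0.0082], [-0.0046, -0.0078], [-0.0052, -0.0074]] [0.46549892 0.03413385]
```

Call:
{"op": "jog_arm", "data": {
  "increments": [
    [[0,0,0,0.003,-0.0085,0,0.01],[0,0,0,0.0026,-0.0087,0,0.01],[0,0,0,0.0018,-0.0089,0,0.01],[0,0,0,0.001,-0.009,0,0.01],[0,0,0,0.0001,-0.009,0,0.01],[0,0,0,-0.0007,-0.009,0,0.01],[0,0,0,-0.0015,-0.0089,0,0.01],[0,0,0,-0.0023,-0.0087,0,0.01],[0,0,0,-0.0031,-0.0085,0,0.01],[0,0,0,-0.0038,-0.0082,0,0.01],[0,0,0,-0.0046,-0.0078,0,0.01],[0,0,0,-0.0052,-0.0074,0,0.01]]
  ]
}}

```text
time_s: 14.25
position: [0.4665, 0.0351, 0.1737]
tcp_rot: [0.001, -0.001, 1.0, 0.001]
wrist_force: [4.3, 3.7, -6.3]
finger_gap: 0.0206
grasp_force: 59.0
```

Call:
{"op": "jog_arm", "data": {
  "increments": [
    [[0,0,0,-0.0008,0.0006,0.003,0.01],[0,0,0,0,0,0.003,0.01],[0,0,0,0,0,0.003,0.01],[0,0,0,0,0,0.002,0.01],[0,0,0,0,0,0,0.01]]
  ]
}}

```text
time_s: 14.88
position: [0.4668, 0.0347, 0.1625]
tcp_rot: [0.0, -0.0, 1.0, 0.0]
wrist_force: [3.8, 2.8, -3.4]
finger_gap: 0.0205
grasp_force: 59.0
```

Call:
{"op": "jog_arm", "data": {
  "increments": [
    [[0,0,0,0,0,0.001,0.01],[0,0,0,0,0,0,0.01],[0,0,0,0,0,0,0.04],[0,0,0,0,0,0,0.05],[0,0,0,0,0,0,0.05],[0,0,0,0,0,-0.02,0.05],[0,0,0,0,0,-0.035,0.06],[0,0,0,0,0,-0.035,0.085],[0,0,0,0,0,0,0.085]]
  ]
}}

```text
time_s: 16.0
position: [0.468, 0.0343, 0.2538]
tcp_rot: [0.002, 0.0, 1.0, 0.001]
wrist_force: [-0.4, 0.9, -0.6]
finger_gap: 0.0852
grasp_force: 0.0
```

```bash
python3 - <<'E'
from h import *
np.set_printoptions(precision=4,suppress=True)
s=get_state(); print(s["position"],s["wrist_force"],s["finger_gap"])
c=camera("wrist"); W=pts(c)
m=(W[...,2]>.165)&(W[...,2]<.2)&(abs(W[...,0]-.464)<.03)&(abs(W[...,1]-.036)<.03)
k=np.array(cv2.minEnclosingCircle((W[m][:,:2]*1000).astype(np.float32))[0])/1000
d=k-A; print("knob",k,"ztop",np.median(W[m][:,2]),"phi",np.degrees(np.arctan2(d[1],d[0]))%360)
S=camera("scene")["pixels"]; I0=np.load("scene_i.npy")
f=lambda I:cv2.resize(I[205:285,260:360],None,fx=4,fy=6,interpolation=cv2.INTER_CUBIC)
cv2.imwrite("pics/cmp.png",np.hstack([f(I0),f(S)])[:, :800])
E
```

```text
[0.468  0.0343 0.2538] [-0.4335  0.8798 -0.6011] 0.08516203460658367
knob [0.466  0.0347] ztop 0.17564106412775424 phi 217.9160177818898
```

View pics/cmp.png

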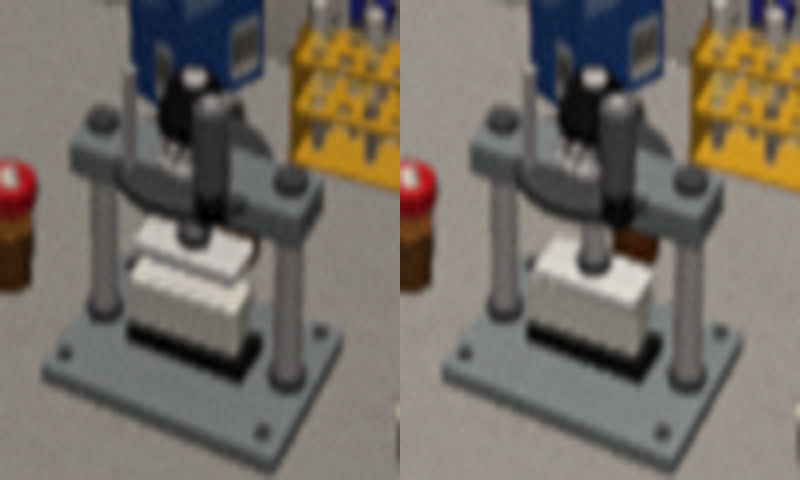

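In the right half of the comparison, the plate at about (595,265) now lies flush on the pack. On the left it hung above it. The knob's top is back at 0.176 m, so the lever is down in its teeth, about 0.07 rad from its rest stop. The jar hasn't moved.

```bash
python3 -c "
from workcell import hand_in
print(hand_in())"
```

```text
the job is handed in; nothing more can be done
None
```

The pack is clamped and the job is handed in at about 16 s: two strokes brought the knob pull about 3.9 N over free running (roughly 50 N on the pack), and the lever is swung back and down in its teeth about 0.07 rad from its rest stop.

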